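Kit the overhauled outboard parts

ROBOT

A 6-joint arm with a two-finger parallel gripper is mounted at the origin on the work surface. World frame = base frame: x ahead of the robot, y to its left, z up, the work surface at z = 0. Lengths are in mm, angles in rad, forces in N, time in s.
With the tool pointing down it reaches from about 275 to 1000 mm from the base axis. Payload 8.4 kg.
Tool frame: the origin (TCP) lies between the finger pads; the fingertips stand 22 mm ahead of it and the grasp point (between the pads) lies 3 mm ahead of it (r.nose_length is the z of the fingertips in the tool frame, in mm); z points along the fingers, y is the line along which they close (so a half turn about z gives the same grasp; the last joint's range is limited). The gripper opens to 85 mm and grips with 20 to 120 N. Pads are 22 mm wide; open, the fingers measure 114 mm over their backs; the gripper's body (76 mm by 85 mm) begins 54 mm behind the grasp point. The pads swing forward as they close: fully open they stand 13 mm farther back than shut.
Start: joints at [-1.194, 0.353, 1.633, -0, 1.155, -0.002], TCP at [231.127, -580.696, 253.281] pointing down, gripper open.
Joint ranges: [-2.63, 2.63], [-0.92, 2.1], [0.06, 2.66], [-1.3, 4.44], [0, 2.69], [-3.02, 3.02]. Speed limits (rad/s): [2.22, 2.22, 2.79, 3.14, 3.14, 3.14].

INTERFACE

Orientations are given as [roll, pitch, yaw] about the fixed x, y, z axes, in that order (R = Rz(yaw) Ry(pitch) Rx(roll)).
In Python, from rig import r, cams gives the robot as it stands.
- The arm moves only by the shell command python3 -m handwheel [FORCE], which reads ROWS from standard input. ROWS is a JSON list of rows, 1 to 5 of them, each of 7 numbers: a rotation vector rx, ry, rz in a scale on which 1.0 is 90 degrees, then dx, dy, dz in parts of the range, where 1.0 means 300 mm, then the opening from 0.0 (shut) to 1.0 (fully open); each row shifts and turns the commanded pose from where the row before left it, along the tool's axes as they then stand; what a row does not reach is not made up. A row lasts 1/12 s, in which the tool goes at most 41.7 mm and 0.125 rad, less where a joint would pass 70% of its speed; a pose out of reach is approached as far as the arm can. The fingers move at their own pace and stop on an object; FORCE is the grip in N (left out, the last holds). Time passes only in rows, so rows that do not move let the fingers close. It prints the time, the measured TCP pose, the force, the opening and the grip force at its end. Shift and turn numbers lie between -1 and 1, and a call with a number outside is refused. Input that does not fit is refused with a message, and nothing moves.
- r.sense(): the state, without advancing time (a new reading comes with each control period).
- cams.grab_frame(name): name is "scene" or "top" or "wrist"; returns the picture (420x560x3 uint8, red, green, blue); there is no depth.
- cams.camera_params(name): a dict with "fx", "fy", "cx", "cy" (pixels), "rvec" (rotation vector, rad) and "tvec" (3), from world to camera coordinates, as OpenCV has them. Camera axes: x right, y down, z forward; pixel columns grow to the right and rows downward; lengths in mm; the calibration is good to about 2 mm. A picture is of the moment at which its call begins: read the wrist's pose just before it. camera_params takes no time and is no camera call; for the wrist camera it gives the pose at the moment of the call.
- r.sign_off(): hands the job in; it is judged then, once.
The state is a dict: "clock": time; "qpos": joint angles; "qvel": joint speeds; "joint_efforts": joint torques, N m; "eef_pos": TCP position; "tcp_rot": TCP orientation; "contact_force": force on the tool from outside, world axes, zero at the start; "wrist_torque": the same for the moment, N m; "opening": opening from 0.0 (shut) to 1.0 (fully open); "grasp_force": force on a finger pad.
Only numpy, scipy, OpenCV 4.12 (cv2) and the standard library are available. Lean on these libraries where they do the work, as an engineer would, in place of code of your own. Each camera call takes 0.05 s, during which the arm holds its last target. There are 200 camera calls.

TASK

The overhauled outboard-engine parts (piston, ignition coil, brass propeller nut and white thermostat cover) lie about on the bench. Put each one into the kitting tray whose raised rim has its shape, right way up as it stands now and flat on the tray's floor inside the rim. Set the parts down rather than dropping them, and leave the grease tin and the spray can where they stand.

Things in the scene. Friction and masses are not known exactly. Their poses are not given: they have to be found in the camera images.
- piston: Aluminium piston standing upright, crown up: a cylinder 50 mm in diameter and 50 mm high with two ring grooves near the top and a dark pin hole low on its sides. About 220 g. Origin: centre of its underside; z up.
- coil: Ignition coil: a black block 60 mm (x) by 36 mm (y) by 34 mm high, with a red terminal 18 mm in diameter on its top towards +x and a copper tab towards -x, 44 mm high over all. About 280 g. Origin: centre of its underside; x along its length, z up.
- nut: Brass castle nut lying flat: hexagonal, 46 mm across flats (53 mm across corners), hexagon 28 mm high with a round slotted collar 40 mm in diameter up to 34 mm. About 240 g. Origin: centre of its underside; y is square to one pair of flats (x points to a corner), z up.
- cover: White thermostat cover: a three-eared flange 9 mm thick (each ear's rim reaches 37 mm from the centre, with a dark bolt) with a round neck 30 mm in diameter rising from its middle to 45 mm above the underside: grip it by the neck. About 200 g. Origin: centre of its underside; x points to one ear, the others at 120 degrees either way; z up.
- round_tray: Fixed tray: dark disc, 108 mm across, 4 mm thick, with a raised blue round rim (5 mm thick, top 12 mm above the bench) around a well: a circle 66 mm in diameter. Origin: disc centre on the bench (well floor at z = 4 mm), z up. Place of the piston.
- rect_tray: Fixed tray: dark disc, 108 mm across, 4 mm thick, with a raised orange rectangular rim (5 mm thick, top 12 mm above the bench) around a well: 76 mm (x) by 52 mm (y). Origin: disc centre on the bench (well floor at z = 4 mm), z up. Place of the ignition coil: its length along the tray's x, either way round.
- hex_tray: Fixed tray: dark disc, 108 mm across, 4 mm thick, with a raised red hexagonal rim (5 mm thick, top 12 mm above the bench) around a well: a hexagon 62 mm across flats, a corner on the tray's x, flats square to its y. Origin: disc centre on the bench (well floor at z = 4 mm), z up. Place of the nut.
- tri_tray: Fixed tray: dark disc, 108 mm across, 4 mm thick, with a raised green triangular rim (5 mm thick, top 12 mm above the bench) around a well: a triangle, sides 32 mm from the centre, corners cut off 45 mm from it, one on +x. Origin: disc centre on the bench (well floor at z = 4 mm), z up. For the cover: an ear to each corner, any of three ways round; turned 60 degrees it catches on the rim.
- tin: Bystander: a low all-yellow grease tin, 50 mm in diameter, 42 mm high, loose, in the midst of the work; to be left alone. Origin: centre of its underside.
- spray: Bystander: a red spray can with a white cap, 52 mm in diameter, 140 mm high, loose, standing at the robot's right; to be left alone. Origin: centre of its underside.
Mind the look-alikes: they are no part of the job. There is more than one size of the nut; the job needs the smallest.

How it is judged:
By the outcome, as a careful person would: the job done as asked, in the order asked, and still so for the second after the job is handed in, with the robot touching nothing.
It also fails if it takes over 122 s, if anything falls off the work surface, if the arm or the gripper's body presses on something with over 40 N, if the wrist force passes 120 N, or if a joint passes its speed limit or range.

## Working session

There is one attempt and no reset: what is moved stays moved. The work goes in short steps, Python scripts to look and compute and a shell command to move; the robot and the scene stay as the last step left them, time stands still between calls to the robot, and variables do not carry over. Pictures are saved under pics/ and viewed, at most 14 in all, crops included, and the job is handed in when it is done.

```bash
ls; mkdir -p pics; python3 - <<'E'
from rig import r,cams
import cv2
for n in("top","scene"):
    cv2.imwrite(f"pics/{n}0.png",cams.grab_frame(n)[:,:,::-1]); print(n,cams.camera_params(n))
print(r.sense())
E
```

```text
pics
top {'fx': 508.50992203076197, 'fy': 508.50992203076197, 'cx': 277.4326645617124, 'cy': 209.42025271208934, 'rvec': array([ 2.20415148, -2.15433499,  0.08131738]), 'tvec': array([ -61.57112986,  520.47809112, 1268.35955221])}
scene {'fx': 415.90425852313507, 'fy': 415.90425852313507, 'cx': 275.476561443199, 'cy': 212.47168348121096, 'rvec': array([ 2.08042279,  1.59849632, -0.49751294]), 'tvec': array([ -97.40840236, -389.16184432, 1641.31295652])}
{'clock': 0.1, 'qpos': array([-1.19436518e+00,  3.53581617e-01,  1.63407626e+00, -2.01906689e-05,
        1.15520153e+00, -2.40505110e-03]), 'qvel': array([ 0.00073488, -0.00239214, -0.00312471, -0.000504  , -0.00099903,
       -0.00054369]), 'joint_efforts': array([ 3.71263659e-04, -6.06354761e+01, -3.42818391e+01,  5.63664912e-05,
        3.80768513e-03, -2.02005154e-06]), 'eef_pos': array([ 230.9904468 , -580.30674846,  252.62797579]), 'tcp_rot': array([-3.14032586e+00,  1.54149614e-05,  3.78844370e-01]), 'contact_force': array([0.07597712, 0.70149347, 0.43124634]), 'wrist_torque': array([-0.03111706,  0.00894483, -0.00302315]), 'grasp_force': 0.0, 'opening': 1.0012511237582606}
```

View pics/top0.png

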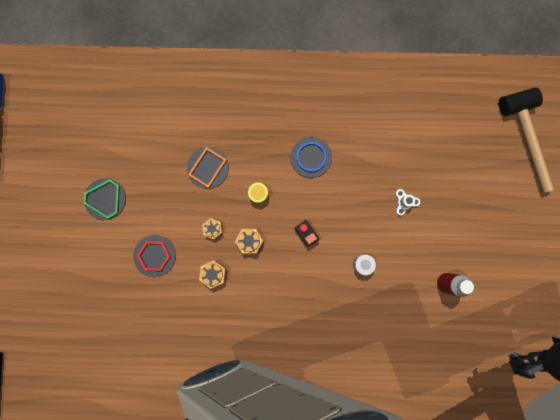

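View pics/scene0.png

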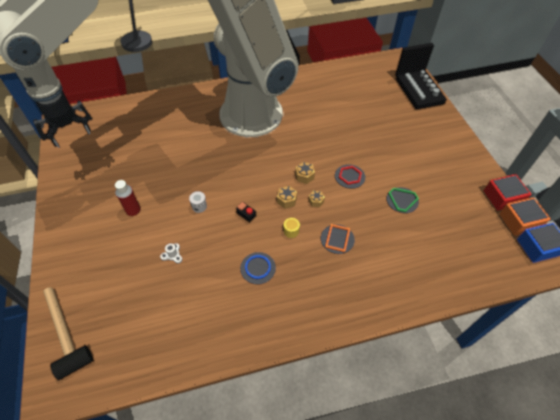

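```bash
cat > h.py <<'E'
from rig import r,cams
import cv2, numpy as np
def ray(P,uv,z):
    "pixels -> world points on the plane at height z"
    R,_=cv2.Rodrigues(np.array(P["rvec"],float)); t=np.array(P["tvec"],float)
    uv=np.atleast_2d(np.array(uv,float))
    d=np.c_[(uv[:,0]-P["cx"])/P["fx"],(uv[:,1]-P["cy"])/P["fy"],np.ones(len(uv))]@R
    c=-R.T@t
    return c+d*((z-c[2])/d[:,2])[:,None]
def snap(n,f=None):
    P=cams.camera_params(n); im=cams.grab_frame(n)
    if f: cv2.imwrite("pics/"+f,im[:,:,::-1])
    return P,im
def blobs(im,lo,hi,box=None,amin=20):
    "hsv mask -> contours, largest first"
    h=cv2.cvtColor(im,cv2.COLOR_RGB2HSV); lo,hi=np.array(lo),np.array(hi)
    if lo[0]<0: m=cv2.inRange(h,(0,lo[1],lo[2]),tuple(map(int,hi)))|cv2.inRange(h,(180+int(lo[0]),int(lo[1]),int(lo[2])),(180,int(hi[1]),int(hi[2])))
    else: m=cv2.inRange(h,lo,hi)
    if box is not None:
        k=np.zeros_like(m); k[box[1]:box[3],box[0]:box[2]]=1; m=m*k
    cs,_=cv2.findContours(m,cv2.RETR_EXTERNAL,cv2.CHAIN_APPROX_NONE)
    return sorted([c for c in cs if cv2.contourArea(c)>=amin],key=cv2.contourArea,reverse=True)
def cen(c):
    m=cv2.moments(c); return np.array([m["m10"]/m["m00"],m["m01"]/m["m00"]])
def go(x,y,z=None,yaw=None):
    "shift in tool axes (tool pointing down) and turn about tool z for a TCP target"
    s=r.sense(); p=s["eef_pos"]; a=s["tcp_rot"][2]; d=np.array([x,y])-p[:2]
    rz=0 if yaw is None else -((yaw-a+np.pi/2)%np.pi-np.pi/2)
    print("dx %.1f dy %.1f dz %.1f rz %.3f"%(d@[np.cos(a),np.sin(a)],d@[np.sin(a),-np.cos(a)],0 if z is None else p[2]-z,rz), "now",p.round(1),"rot",s["tcp_rot"].round(3),"q6 %.2f"%s["qpos"][5],"t %.1f"%s["clock"])
E
python3 - <<'E'
from h import *
P=cams.camera_params("top")
for n,uv,z in [("piston",(365,265),50),("cover",(407,202),45),("coil",(307,234),34),("nut",(212,229),34),("tri",(104,199),4),("rect",(208,167),4),("round",(311,157),4),("hex",(154,256),4),("tin",(258,192),42),("spray",(466,286),140),("nut2",(249,240),34),("nut3",(212,274),34)]:
    print(n,ray(P,uv,z)[0].round(0))
W=cams.camera_params("wrist"); R,_=cv2.Rodrigues(W["rvec"]); print(W["fx"],-R.T@W["tvec"],R.round(2))
E
```

```text
piston [ 388. -268.   50.]
cover [ 546. -371.   45.]
coil [ 461. -125.   34.]
nut [468. 113.  34.]
tri [540. 397.   4.]
rect [629. 132.   4.]
round [ 661. -133.    4.]
hex [397. 262.   4.]
tin [563.  -0.  42.]
spray [ 348. -482.  140.]
nut2 [443.  19.  34.]
nut3 [356. 109.  34.]
349.3260261223165 [ 292.52575235 -556.05707217  373.83900199] [[ 0.37 -0.93 -0.  ]
 [-0.9  -0.36  0.26]
 [-0.24 -0.09 -0.97]]
```

The manual's scale: shifts go in shares of 300 mm and turns go in shares of 90 degrees. Converting my numbers, -10 mm / 300 = -0.0333, 0.095 rad / 1.5708 = 0.0605.

```bash
echo '[[0, 0, 0.0605, 0, 0, -0.0333, 1], [0, 0, 0.0605, 0, 0, -0.0333, 1], [0, 0, 0.0605, 0, 0, -0.0333, 1], [0, 0, 0.0598, 0, 0, -0.0333, 1]]' | python3 -m handwheel
echo '[[0, 0, 0, 0.0633, -0.11, -0.0267, 1], [0, 0, 0, 0.0633, -0.11, -0.0267, 1], [0, 0, 0, 0.0633, -0.11, -0.0267, 1], [0, 0, 0, 0.0633, -0.11, -0.0267, 1], [0, 0, 0, 0.0633, -0.11, -0.0267, 1]]' | python3 -m handwheel
echo '[[0, 0, 0, 0.0633, -0.11, -0.0267, 1], [0, 0, 0, 0.0633, -0.11, -0.0267, 1], [0, 0, 0, 0.0633, -0.11, -0.0267, 1], [0, 0, 0, 0.0633, -0.11, -0.0267, 1], [0, 0, 0, 0.0633, -0.11, -0.0267, 1]]' | python3 -m handwheel
echo '[[0, 0, 0, 0, 0, 0, 1], [0, 0, 0, 0, 0, 0, 1], [0, 0, 0, 0, 0, 0, 1]]' | python3 -m handwheel
python3 - <<'E'
from h import *
snap("wrist","w1.png")
E
```

```text
clock: 0.43
eef_pos: [231.0, -580.4, 293.2]
tcp_rot: [-3.141, 0.0, -0.005]
contact_force: [-0.1, -0.5, 0.3]
opening: 0.997
grasp_force: 0.0
clock: 0.85
eef_pos: [326.5, -414.0, 333.3]
tcp_rot: [-3.141, 0.0, -0.001]
contact_force: [0.7, 0.8, -0.5]
opening: 1.002
grasp_force: 0.0
clock: 1.27
eef_pos: [421.5, -248.9, 373.5]
tcp_rot: [-3.142, 0.0, -0.0]
contact_force: [1.4, -0.8, -0.1]
opening: 1.005
grasp_force: 0.0
clock: 1.52
eef_pos: [421.0, -250.7, 373.0]
tcp_rot: [3.141, 0.001, 0.001]
contact_force: [0.1, 1.1, -0.2]
opening: 1.0
grasp_force: 0.0
```

View pics/w1.png

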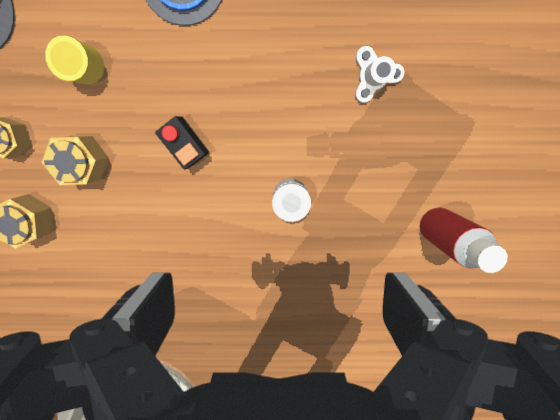

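In the tool's units: -41 mm / 300 = -0.1367, 10 mm / 300 = 0.0333.

```bash
python3 - <<'E'
from h import *
P=cams.camera_params("wrist"); im=cv2.imread("pics/w1.png")[:,:,::-1].copy()
# piston crown
for c in blobs(im,(0,0,150),(180,40,255),(255,165,330,240))[:2]:
    (x,y),rad=cv2.minEnclosingCircle(c); print("piston",x,y,rad,ray(P,(x,y),50).round(1), rad*abs(ray(P,(x+1,y),50)[0]-ray(P,(x,y),50)[0]).max())
# coil
c=blobs(im,(-8,180,120),(5,255,255),(145,105,220,180)); red=cen(c[0]); print("red",red,cv2.contourArea(c[0]))
c=blobs(im,(6,80,200),(14,190,255),(165,135,205,170)); tab=cen(c[0]); print("tab",tab,cv2.minAreaRect(c[0]))
a,b=ray(P,red,44)[0],ray(P,tab,38)[0]; d=a-b; print(a,b,"yaw",np.arctan2(d[1],d[0]),"mid",(a+b)/2,np.hypot(*d[:2]))
c=blobs(im,(0,0,0),(180,255,70),(145,105,220,180)); R=cv2.boxPoints(cv2.minAreaRect(c[0])); q=ray(P,R,30); print("black",q.round(1).tolist(),q.mean(0))
# cover: outline and dark bolts
c=blobs(im,(0,0,150),(180,60,255),(345,35,415,115)); print("cover",len(c),cen(c[0]))
cv2.imwrite("pics/c1.png",cv2.resize(im[30:120,335:425,::-1],None,fx=5,fy=5,interpolation=cv2.INTER_CUBIC))
E
echo '[[0, 0, 0, 0.0333, -0.1367, 0, 1], [0, 0, 0, 0.0333, -0.1367, 0, 1], [0, 0, 0, 0.0333, -0.1367, 0, 1], [0, 0, 0, 0.0333, -0.1367, 0, 1], [0, 0, 0, 0.0333, -0.1367, 0, 1]]' | python3 -m handwheel
echo '[[0, 0, 0, 0, -0.1367, 0, 1], [0, 0, 0, 0, -0.1367, 0, 1], [0, 0, 0, 0, -0.1367, 0, 1], [0, 0, 0, 0, -0.1367, 0, 1], [0, 0, 0, 0, -0.1367, 0, 1]]' | python3 -m handwheel
echo '[[0, 0, 0, 0, 0, 0, 1], [0, 0, 0, 0, 0, 0, 1], [0, 0, 0, 0, 0, 0, 1]]' | python3 -m handwheel
python3 - <<'E'
from h import *
snap("wrist","w2.png")
E
```

```text
piston 290.8352355957031 199.84091186523438 21.394554138183594 [[ 393.  -267.1   50. ]] 27.745414985087372
clock: 1.98
eef_pos: [470.3, -48.1, 372.9]
tcp_rot: [3.141, 0.001, -0.003]
contact_force: [0.9, -0.1, -0.1]
opening: 1.003
grasp_force: 0.0
clock: 2.4
eef_pos: [470.6, 157.1, 372.9]
tcp_rot: [3.141, 0.0, -0.003]
contact_force: [1.4, -1.1, 0.5]
opening: 1.001
grasp_force: 0.0
clock: 2.65
eef_pos: [470.7, 155.4, 372.7]
tcp_rot: [3.141, 0.001, -0.001]
contact_force: [0.5, -0.4, 0.3]
opening: 1.004
grasp_force: 0.0Traceback (most recent call last):
  File "<stdin>", line 7, in <module>
  File "h.py", line 17, in blobs
    if lo[0]<0: m=cv2.inRange(h,(0,lo[1],lo[2]),tuple(map(int,hi)))|cv2.inRange(h,(180+int(lo[0]),int(lo[1]),int(lo[2])),(180,int(hi[1]),int(hi[2])))
                  ~~~~~~~~~~~^^^^^^^^^^^^^^^^^^^^^^^^^^^^^^^^^^^^^^
cv2.error: OpenCV(4.12.0) :-1: error: (-5:Bad argument) in function 'inRange'
> Overload resolution failed:
>  - lowerb is not a numerical tuple
>  - Expected Ptr<cv::UMat> for argument 'lowerb'
```

View pics/w2.png

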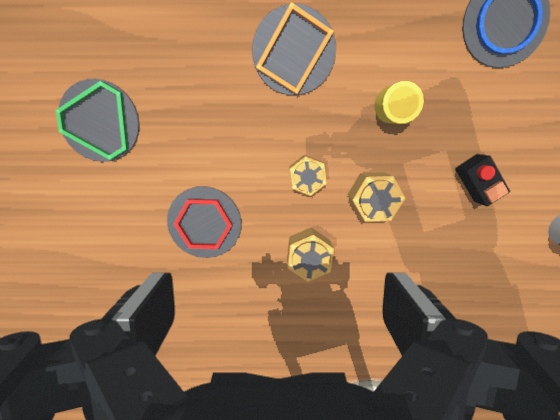

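```bash
sed -i 's/(0,lo\[1\],lo\[2\])/(0,int(lo[1]),int(lo[2]))/' h.py; cat > m.py <<'E'
from h import *
P=cams.camera_params("wrist"); R,_=cv2.Rodrigues(P["rvec"]); im=cv2.imread("pics/w2.png")[:,:,::-1].copy()
def poly(c,z,n):
    for k in range(1,60):
        a=cv2.approxPolyDP(cv2.convexHull(c),k*.25,True)[:,0]
        if len(a)<=n: break
    return ray(P,a,z)[:,:2]
def edges(p):
    d=np.roll(p,-1,0)-p; return np.c_[np.hypot(*d.T),np.arctan2(d[:,1],d[:,0])].round(3).tolist()
for n,lo,hi,b,k in [("tri",(45,120,80),(80,255,255),(40,70,150,170),6),("rect",(8,130,170),(22,255,255),(245,0,340,100),4),("hex",(-8,150,100),(5,255,255),(160,180,250,265),6),("round",(105,120,80),(125,255,255),(460,0,560,70),9)]:
    c=blobs(im,lo,hi,b)[0]; h=cv2.convexHull(c); p=poly(c,12,k)
    print(n,cen(h).round(1),ray(P,cen(h),12)[0].round(1),"\n  ",p.round(1).tolist(),"\n  ",edges(p))
    if n=="round": print(ray(P,cv2.fitEllipse(c)[0],12), cv2.fitEllipse(c))
c=blobs(im,(15,60,90),(32,255,255),(285,152,332,200))[0]; p=poly(c,22,6)
print("nut",cen(c),ray(P,cen(c),30)[0].round(1),p.round(1).tolist(),edges(p))
c=blobs(im,(0,0,0),(180,110,120),(297,165,322,190))
for x in c[:3]: print("hole",cen(x),cv2.contourArea(x),ray(P,cen(x),34)[0].round(1))
# view 1
P["tvec"]=P["tvec"]-R@np.array([421.0-470.7,-250.7-155.4,.3]); im=cv2.imread("pics/w1.png")[:,:,::-1].copy()
c=blobs(im,(0,0,150),(180,40,255),(255,165,330,240))[0];print("piston",ray(P,cv2.minEnclosingCircle(c)[0],47).round(1))
red=cen(blobs(im,(-8,180,120),(5,255,255),(145,105,220,180))[0])
tab=cen(blobs(im,(5,60,180),(16,200,255),(172,140,202,168))[0])
a,b=ray(P,red,44)[0],ray(P,tab,38)[0]; d=a-b; print("coil",red,tab,a,b,"yaw",np.arctan2(d[1],d[0]),"mid",(a+b)/2,np.hypot(*d[:2]))
c=blobs(im,(0,0,0),(180,255,70),(145,105,220,180))[0]; q=ray(P,cv2.boxPoints(cv2.minAreaRect(c)),30)[:,:2]; print("black",q.round(1).tolist(),edges(q),q.mean(0))
cv2.imwrite("pics/c1.png",cv2.resize(im[30:120,335:425,::-1],None,fx=5,fy=5,interpolation=cv2.INTER_CUBIC))
E
python3 m.py
```

```text
tri [ 95.6 120.1] [543.8 397.3  12. ] 
   [[591.1, 387.7], [576.4, 359.7], [507.3, 359.9], [494.0, 381.9], [531.2, 448.1], [556.7, 447.8]] 
   [[31.577, -2.055], [69.039, 3.139], [25.747, 2.115], [75.874, 1.059], [25.527, -0.012], [69.24, -1.051]]
rect [292.   49.5] [628.8 137.4  12. ] 
   [[684.0, 80.4], [569.5, 75.5], [569.8, 198.4], [684.3, 195.2]] 
   [[114.64, -3.099], [122.871, 1.568], [114.561, -0.027], [114.79, -1.573]]
hex [202.6 223.6] [400.7 263.8  12. ] 
   [[436.7, 282.2], [435.1, 241.5], [397.0, 223.2], [363.5, 245.0], [365.2, 285.8], [401.7, 304.8]] 
   [[40.772, -1.609], [42.322, -2.695], [39.888, 2.565], [40.867, 1.53], [41.114, 0.48], [41.656, -0.572]]
round [508.2  24.1] [ 656.9 -130.7   12. ] 
   [[683.4, -165.0], [659.2, -170.9], [644.6, -166.3], [629.8, -152.7], [624.1, -122.1], [634.5, -101.6], [655.0, -91.0], [683.5, -99.1]] 
   [[24.856, -2.901], [15.309, 2.832], [20.094, 2.4], [31.121, 1.755], [23.044, 1.101], [22.968, 0.476], [29.679, -0.274], [65.931, -1.573]]
[[ 660.81312156 -130.64239952   12.        ]] ((508.69049072265625, 20.6612548828125), (55.777923583984375, 66.31678771972656), 44.043975830078125)
nut [307.11494762 175.10388077] [472.5 116.7  30. ] [[498.2, 122.1], [487.5, 93.7], [459.1, 90.1], [443.9, 108.8], [452.4, 135.0], [472.9, 146.0]] [[30.269, -1.931], [28.633, -3.015], [24.111, 2.252], [27.491, 1.26], [23.309, 0.491], [34.814, -0.758]]
piston [[ 392.8 -267.3   47. ]]Traceback (most recent call last):
  File "m.py", line 21, in <module>
    red=cen(blobs(im,(-8,180,120),(5,255,255),(145,105,220,180))[0])
            ~~~~~~~~~~~~~~~~~~~~~~~~~~~~~~~~~~~~~~~~~~~~~~~~~~~~^^^
IndexError: list index out of range
```

```bash
sed -i 's/(-8,180,120)/(-8,150,100)/; s/amin=20/amin=8/' m.py h.py; python3 - <<'E'
import re
s=open("m.py").read()
s=s.replace('(8,130,170),(22,255,255),(245,0,340,100),4','(10,165,215),(22,255,255),(250,0,338,98),4'); open("m.py","w").write(s)
import cv2
a=cv2.cvtColor(cv2.imread("pics/w2.png"),cv2.COLOR_BGR2HSV); b=cv2.cvtColor(cv2.imread("pics/w1.png"),cv2.COLOR_BGR2HSV)
print("rim",a[30,327],a[36,322],a[92,275],"wood",a[10,240],"nut",a[182,297],"red",b[133,170],"tab",b[154,187],"black",b[135,185])
E
python3 m.py | grep -A99 -e rect
```

```text
rim [ 19 148 246] [111  13 139] [ 14 137 195] wood [ 13 136 193] nut [ 22 123 240] red [  1 165 246] tab [ 14 114 246] black [135   7  72]Traceback (most recent call last):
  File "m.py", line 11, in <module>
    c=blobs(im,lo,hi,b)[0]; h=cv2.convexHull(c); p=poly(c,12,k)
      ~~~~~~~~~~~~~~~~~^^^
IndexError: list index out of range
```

```bash
sed -i 's/(10,165,215),(22,255,255)/(14,110,215),(24,255,255)/; s/(5,60,180),(16,200,255)/(8,60,200),(20,200,255)/; s/(180,255,70),(145/(180,80,95),(145/' m.py;  python3 m.py | grep -A99 -e rect
```

```text
rect [294.1  47.5] [631.1 134.7  12. ] 
   [[682.0, 140.2], [650.9, 86.5], [578.2, 130.5], [608.5, 183.2]] 
   [[62.096, -2.095], [84.988, 2.597], [60.809, 1.05], [85.155, -0.529]]
hex [202.6 223.6] [400.7 263.8  12. ] 
   [[436.7, 282.2], [435.1, 241.5], [397.0, 223.2], [363.5, 245.0], [365.2, 285.8], [401.7, 304.8]] 
   [[40.772, -1.609], [42.322, -2.695], [39.888, 2.565], [40.867, 1.53], [41.114, 0.48], [41.656, -0.572]]
round [508.2  24.1] [ 656.9 -130.7   12. ] 
   [[683.4, -165.0], [659.2, -170.9], [644.6, -166.3], [629.8, -152.7], [624.1, -122.1], [634.5, -101.6], [655.0, -91.0], [683.5, -99.1]] 
   [[24.856, -2.901], [15.309, 2.832], [20.094, 2.4], [31.121, 1.755], [23.044, 1.101], [22.968, 0.476], [29.679, -0.274], [65.931, -1.573]]
[[ 660.81312156 -130.64239952   12.        ]] ((508.69049072265625, 20.6612548828125), (55.777923583984375, 66.31678771972656), 44.043975830078125)
nut [307.11494762 175.10388077] [472.5 116.7  30. ] [[498.2, 122.1], [487.5, 93.7], [459.1, 90.1], [443.9, 108.8], [452.4, 135.0], [472.9, 146.0]] [[30.269, -1.931], [28.633, -3.015], [24.111, 2.252], [27.491, 1.26], [23.309, 0.491], [34.814, -0.758]]
piston [[ 392.8 -267.3   47. ]]
coil [169.5635148  132.65902579] [186.10887097 153.47983871] [ 478.28168654 -115.12018292   44.        ] [ 452.09750678 -132.42091589   38.        ] yaw 0.5838829262029293 mid [ 465.18959666 -123.77054941   41.        ] 31.383540765958458
black [[479.2, -91.8], [502.3, -124.6], [453.4, -160.5], [429.0, -127.2]] [[40.116, -0.959], [60.654, -2.508], [41.277, 2.203], [61.492, 0.614]] [ 465.96895464 -126.03807612]
```

View pics/c1.png

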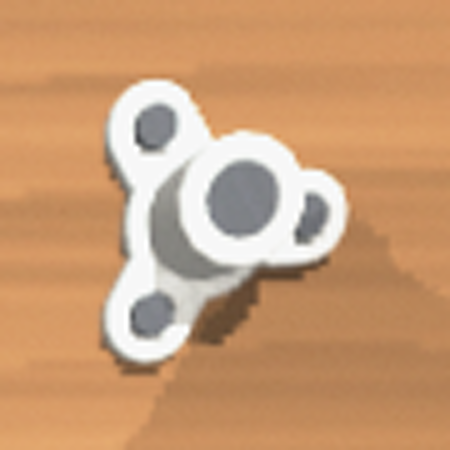

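In the tool's units: 38.4 mm / 300 = 0.128, -7.1 mm / 300 = -0.0237.

```bash
echo '[[0, 0, 0, -0.0237, 0.128, 0, 1], [0, 0, 0, -0.0237, 0.128, 0, 1], [0, 0, 0, -0.0237, 0.128, 0, 1], [0, 0, 0, -0.0237, 0.128, 0, 1], [0, 0, 0, -0.0237, 0.128, 0, 1]]' | python3 -m handwheel >/dev/null
echo '[[0, 0, 0, -0.0237, 0.128, 0, 1], [0, 0, 0, -0.0237, 0.128, 0, 1], [0, 0, 0, -0.0237, 0.128, 0, 1], [0, 0, 0, -0.0237, 0.128, 0, 1], [0, 0, 0, -0.0237, 0.128, 0, 1]]' | python3 -m handwheel >/dev/null
echo '[[0, 0, 0, -0.0237, 0.128, 0, 1], [0, 0, 0, 0, 0, 0.1167, 1], [0, 0, 0, 0, 0, 0.1167, 1], [0, 0, 0, 0, 0, 0.1167, 1], [0, 0, 0, 0, 0, 0.1167, 1]]' | python3 -m handwheel >/dev/null
echo '[[0, 0, 0, 0, 0, 0, 1], [0, 0, 0, 0, 0, 0, 1], [0, 0, 0, 0, 0, 0, 1]]' | python3 -m handwheel
python3 - <<'E'
from h import *
P,im=snap("wrist","w3.png"); print("ok"); go(393,-267,36,0)
b=ray(P,[(280,100)],0); print(b)
E
```

```text
clock: 4.2
eef_pos: [392.6, -267.0, 235.0]
tcp_rot: [3.141, -0.001, -0.002]
contact_force: [1.3, -0.5, 0.7]
opening: 1.003
grasp_force: 0.0
ok
dx -0.2 dy -0.1 dz 199.5 rz -0.001 now [ 393.2 -267.1  235.5] rot [ 3.14e+00 -3.00e-03 -1.00e-03] q6 0.97 t 4.2
[[ 482.57013012 -268.86352852    0.        ]]
```

View pics/w3.png

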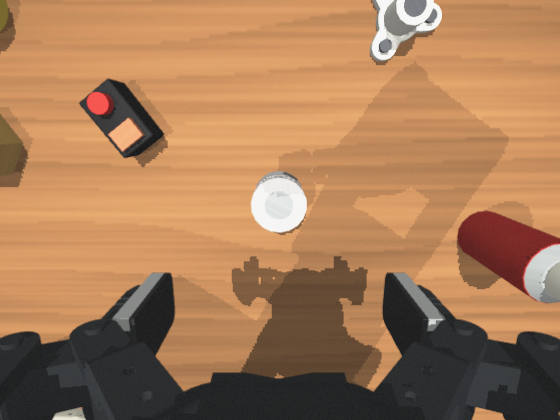

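In the tool's units: 35 mm / 300 = 0.1167.

```bash
python3 - <<'E'
from h import *
P=cams.camera_params("wrist");im=cv2.imread("pics/w3.png")[:,:,::-1].copy()
print(ray(P,[(279,206)],50))
q=cen(blobs(im,(-8,150,100),(5,255,255),(70,80,125,125))[0]);t=cv2.minAreaRect(blobs(im,(8,60,200),(20,200,255),(105,112,150,157))[0]);print(q,t,ray(P,q,44),ray(P,t[0],38))
E
echo '[[0, 0, 0, 0, 0, 0.1167, 1], [0, 0, 0, 0, 0, 0.1167, 1], [0, 0, 0, 0, 0, 0.1167, 1], [0, 0, 0, 0, 0, 0.1167, 1], [0, 0, 0, 0, 0, 0.1167, 1]]' | python3 -m handwheel
```

```text
[[ 389.56873257 -267.79685511   50.        ]]
[ 99.4142539  103.01893096] ((124.98515319824219, 134.1485137939453), (22.304040908813477, 26.244184494018555), 50.710594177246094) [[ 478.29914366 -115.1351146    44.        ]] [[ 452.40687698 -131.3611884    38.        ]]
clock: 4.67
eef_pos: [394.4, -267.2, 59.2]
tcp_rot: [3.139, -0.004, -0.0]
contact_force: [-0.1, -0.7, 0.1]
opening: 1.0
grasp_force: 0.0
```

In the tool's units: 12 mm / 300 = 0.04, 11 mm / 300 = 0.0367.

```bash
echo '[[0, 0, 0, -0.0083, 0, 0.04, 1], [0, 0, 0, 0, 0, 0.0367, 1], [0, 0, 0, 0, 0, 0, 1]]' | python3 -m handwheel 
echo '[[0, 0, 0, 0, 0, 0, 0], [0, 0, 0, 0, 0, 0, 0], [0, 0, 0, 0, 0, 0, 0], [0, 0, 0, 0, 0, 0, 0], [0, 0, 0, 0, 0, 0, 0]]' | python3 -m handwheel 40
echo '[[0, 0, 0, 0, 0, 0, 0], [0, 0, 0, 0, 0, 0, 0], [0, 0, 0, 0, 0, 0, 0], [0, 0, 0, 0, 0, 0, 0], [0, 0, 0, 0, 0, 0, 0]]' | python3 -m handwheel 40
```

```text
clock: 4.92
eef_pos: [390.5, -266.2, 35.0]
tcp_rot: [3.142, 0.0, -0.0]
contact_force: [0.5, -0.1, -0.6]
opening: 0.997
grasp_force: 0.0
clock: 5.33
eef_pos: [391.2, -266.6, 37.0]
tcp_rot: [3.14, -0.003, -0.0]
contact_force: [-0.6, 0.2, 8.9]
opening: 0.577
grasp_force: 40.0
clock: 5.75
eef_pos: [391.2, -266.6, 37.0]
tcp_rot: [3.14, -0.003, -0.0]
contact_force: [-0.7, 0.3, 8.3]
opening: 0.578
grasp_force: 40.0
```

In the tool's units: -30 mm / 300 = -0.1, -25 mm / 300 = -0.0833.

```bash
echo '[[0, 0, 0, 0, 0, -0.0333, 0], [0, 0, 0, 0, 0, -0.0667, 0], [0, 0, 0, 0, 0, -0.0833, 0], [0, 0, 0, 0, 0, -0.1, 0], [0, 0, 0, 0.0667, -0.0333, -0.05, 0]]' | python3 -m handwheel
echo '[[0, 0, 0, 0.1067, -0.0533, 0, 0], [0, 0, 0, 0.1067, -0.0533, 0, 0], [0, 0, 0, 0.1067, -0.0533, 0, 0], [0, 0, 0, 0.1067, -0.0533, 0, 0], [0, 0, 0, 0.1067, -0.0533, 0, 0]]' | python3 -m handwheel>/dev/null
echo '[[0, 0, 0, 0.1067, -0.0533, 0, 0], [0, 0, 0, 0.1067, -0.0533, 0, 0], [0, 0, 0, 0, 0, 0, 0], [0, 0, 0, 0, 0, 0, 0]]' | python3 -m handwheel
python3 - <<'E'
from h import *
P,im=snap("wrist","w4.png"); go(661.5,-131,42,0)
c=blobs(im,(105,120,80),(125,255,255)); print(len(c)); q=ray(P,np.vstack(c[:2])[:,0],12)[:,:2]; print(q.min(0),q.max(0))
E
```

```text
clock: 6.17
eef_pos: [408.4, -256.5, 138.8]
tcp_rot: [3.14, -0.0, -0.002]
contact_force: [1.2, -1.5, -2.6]
opening: 0.58
grasp_force: 42.4
clock: 6.92
eef_pos: [635.2, -142.6, 136.1]
tcp_rot: [3.141, -0.001, 0.002]
contact_force: [-0.8, 1.0, -3.1]
opening: 0.572
grasp_force: 42.4
dx 27.8 dy -12.2 dz 93.8 rz 0.001 now [ 633.7 -143.3  135.8] rot [3.142e+00 1.000e-03 1.000e-03] q6 1.35 t 7.0
1
[ 627.14964167 -169.91868053] [700.85157128 -93.5150731 ]
```

View pics/w4.png

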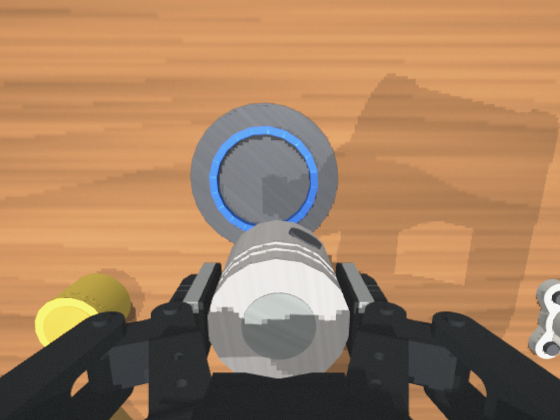

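In the tool's units: 28.8 mm / 300 = 0.096, -11.5 mm / 300 = -0.0383.

```bash
echo '[[0, 0, 0, 0.096, -0.0383, 0, 0], [0, 0, 0, 0, 0, 0.0833, 0], [0, 0, 0, 0, 0, 0.0833, 0], [0, 0, 0, 0, 0, 0.0833, 0], [0, 0, 0, 0, 0, 0.0333, 0]]' | python3 -m handwheel
echo '[[0, 0, 0, 0, 0, 0.01, 0], [0, 0, 0, 0, 0, 0.01, 0], [0, 0, 0, 0, 0, 0.0067, 0], [0, 0, 0, 0, 0, 0, 0]]' | python3 -m handwheel
python3 - <<'E'
from h import *
go(662.5,-131.7,41.5,0)
E
```

```text
clock: 7.38
eef_pos: [659.4, -132.7, 47.5]
tcp_rot: [-3.141, 0.005, -0.001]
contact_force: [-2.2, -0.1, -2.9]
opening: 0.572
grasp_force: 42.4
clock: 7.72
eef_pos: [663.3, -132.7, 43.5]
tcp_rot: [3.141, -0.002, -0.0]
contact_force: [0.1, 0.0, -1.6]
opening: 0.57
grasp_force: 42.4
dx -0.8 dy -1.0 dz 2.0 rz -0.000 now [ 663.3 -132.7   43.5] rot [ 3.141e+00 -2.000e-03 -0.000e+00] q6 1.37 t 7.7
```

In the tool's units: 1 mm / 300 = 0.0033.

```bash
echo '[[0, 0, 0, 0, 0, 0.0033, 0], [0, 0, 0, 0, 0, 0, 0]]' | python3 -m handwheel|grep -e eef -e contact
echo '[[0, 0, 0, 0, 0, 0.0033, 0], [0, 0, 0, 0, 0, 0, 0]]' | python3 -m handwheel|grep -e eef -e contact
```

```text
eef_pos: [663.2, -132.4, 42.2]
contact_force: [0.9, 1.2, -2.9]
eef_pos: [663.3, -132.4, 41.1]
contact_force: [-1.0, 0.3, 3.2]
```

In the tool's units: -25 mm / 300 = -0.0833, -10 mm / 300 = -0.0333.

```bash
echo '[[0, 0, 0, 0, 0, 0, 0.7], [0, 0, 0, 0, 0, 0, 0.8], [0, 0, 0, 0, 0, 0, 0.8], [0, 0, 0, 0, 0, -0.0333, 0.9], [0, 0, 0, 0, 0, -0.0833, 0.9]]' | python3 -m handwheel
echo '[[0, 0, 0, 0, 0, -0.1, 1], [0, 0, 0, 0, 0, -0.1, 1], [0, 0, 0, -0.0667, 0, -0.1, 1], [0, 0, 0, -0.0667, 0, -0.1, 1], [0, 0, 0, -0.0667, 0, -0.1, 1]]' | python3 -m handwheel
echo '[[0, 0, 0, 0, 0, 0, 1], [0, 0, 0, 0, 0, 0, 1]]' | python3 -m handwheel
python3 - <<'E'
from h import *
P,im=snap("wrist","w5.png"); go(465.5,-124,33,.58)
E
```

```text
clock: 8.47
eef_pos: [660.5, -131.8, 72.8]
tcp_rot: [-3.14, 0.006, -0.0]
contact_force: [-0.4, -0.4, -0.6]
opening: 0.9
grasp_force: 0.0
clock: 8.88
eef_pos: [601.9, -132.2, 227.2]
tcp_rot: [3.141, -0.0, -0.0]
contact_force: [-1.0, 1.2, 0.6]
opening: 1.003
grasp_force: 0.0
clock: 9.05
eef_pos: [603.2, -132.6, 228.4]
tcp_rot: [3.141, -0.005, -0.001]
contact_force: [0.7, -0.8, 0.1]
opening: 0.992
grasp_force: 0.0
dx -137.5 dy -8.3 dz 193.6 rz -0.580 now [ 603.  -132.4  226.6] rot [ 3.141e+00 -2.000e-03 -0.000e+00] q6 1.35 t 9.1
```

View pics/w5.png

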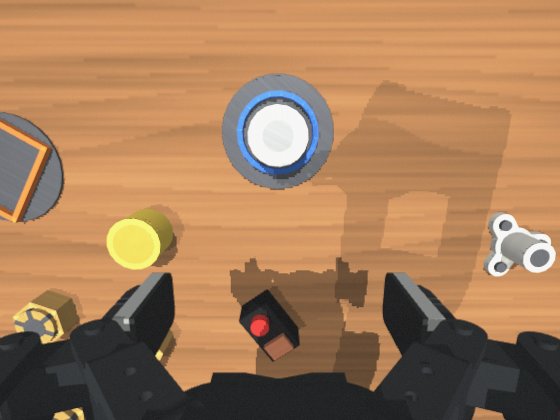

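In the tool's units: -34.4 mm / 300 = -0.1147, -2 mm / 300 = -0.0067.

```bash
echo '[[0, 0, 0, -0.1147, -0.0067, 0, 1], [0, 0, 0, -0.1147, -0.0067, 0, 1], [0, 0, 0, -0.1147, -0.0067, 0, 1], [0, 0, 0, -0.1147, -0.0067, 0, 1]]' | python3 -m handwheel>/dev/null
echo '[[0, 0, -0.0764, 0, 0, 0.0667, 1], [0, 0, -0.0764, 0, 0, 0.0667, 1], [0, 0, -0.0764, 0, 0, 0.0667, 1], [0, 0, -0.0764, 0, 0, 0.0667, 1], [0, 0, -0.0764, 0, 0, 0.0667, 1]]' | python3 -m handwheel
echo '[[0, 0, 0, 0, 0, 0, 1], [0, 0, 0, 0, 0, 0, 1]]' | python3 -m handwheel>/dev/null
python3 - <<'E'
from h import *
P,im=snap("wrist","w6.png"); go(465.5,-124.5,33,.6)
E
```

```text
clock: 9.85
eef_pos: [464.9, -124.1, 123.4]
tcp_rot: [-3.14, 0.001, 0.606]
contact_force: [-0.3, -0.0, -0.5]
opening: 0.996
grasp_force: 0.0
dx 0.1 dy 0.5 dz 92.0 rz -0.004 now [ 465.2 -124.1  125. ] rot [-3.14e+00  1.00e-03  5.96e-01] q6 0.71 t 10.1
```

View pics/w6.png

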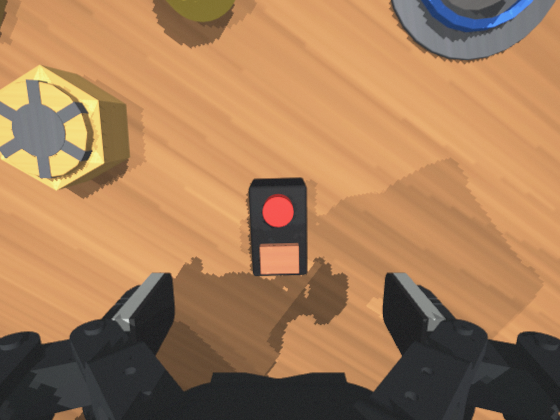

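In the tool's units: 30 mm / 300 = 0.1, 20 mm / 300 = 0.0667.

```bash
echo '[[0, 0, 0, 0, 0, 0.1, 1], [0, 0, 0, 0, 0, 0.1, 1], [0, 0, 0, 0, 0, 0.0667, 1], [0, 0, 0, 0, 0, 0.04, 1], [0, 0, 0, 0, 0, 0, 1]]' | python3 -m handwheel 
echo '[[0, 0, 0, 0, 0, 0, 0], [0, 0, 0, 0, 0, 0, 0], [0, 0, 0, 0, 0, 0, 0], [0, 0, 0, 0, 0, 0, 0], [0, 0, 0, 0, 0, 0, 0]]' | python3 -m handwheel 50 >/dev/null
echo '[[0, 0, 0, 0, 0, 0, 0], [0, 0, 0, 0, 0, 0, 0], [0, 0, 0, 0, 0, 0, 0]]' | python3 -m handwheel
echo '[[0, 0, 0, 0, 0, -0.0333, 0], [0, 0, 0, 0, 0, -0.0667, 0], [0, 0, 0, 0, 0, -0.0833, 0], [0, 0, 0, 0, 0, -0.1, 0], [0, 0, 0, 0, 0, -0.0833, 0]]' | python3 -m handwheel
python3 - <<'E'
from h import *
go(630,135,37,-.53)
E
```

```text
clock: 10.48
eef_pos: [464.7, -124.1, 32.1]
tcp_rot: [-3.14, 0.001, 0.597]
contact_force: [-0.3, 0.2, 0.7]
opening: 0.997
grasp_force: 0.0
clock: 11.15
eef_pos: [465.9, -124.4, 34.5]
tcp_rot: [3.14, -0.001, 0.599]
contact_force: [-2.1, 0.9, 10.2]
opening: 0.41
grasp_force: 49.9
clock: 11.57
eef_pos: [464.9, -124.2, 145.5]
tcp_rot: [3.141, -0.0, 0.6]
contact_force: [0.3, -0.6, -3.3]
opening: 0.409
grasp_force: 51.7
dx 282.5 dy -120.8 dz 108.5 rz 1.130 now [ 464.9 -124.2  145.5] rot [ 3.141 -0.     0.6  ] q6 0.71 t 11.6
```

In the tool's units: -4 mm / 300 = -0.0133, 0.113 rad / 1.5708 = 0.0719.

```bash
echo '[[0, 0, 0.0719, 0, 0, -0.0133, 0], [0, 0, 0.0719, 0, 0, -0.0133, 0], [0, 0, 0.0719, 0, 0, 0, 0], [0, 0, 0.0719, 0, 0, 0, 0], [0, 0, 0.0719, 0, 0, 0, 0]]' | python3 -m handwheel >/dev/null
echo '[[0, 0, 0.0719, 0, 0, 0, 0], [0, 0, 0.0719, 0, 0, 0, 0], [0, 0, 0.0719, 0, 0, 0, 0], [0, 0, 0.0719, 0, 0, 0, 0], [0, 0, 0.0719, 0, 0, 0, 0]]' | python3 -m handwheel >/dev/null
echo '[[0, 0, 0, -0.0133, -0.1133, 0, 0], [0, 0, 0, -0.0133, -0.1133, 0, 0], [0, 0, 0, -0.0133, -0.1133, 0, 0], [0, 0, 0, -0.0133, -0.1133, 0, 0], [0, 0, 0, -0.0133, -0.1133, 0, 0]]' | python3 -m handwheel >/dev/null
echo '[[0, 0, 0, -0.0133, -0.1133, 0, 0], [0, 0, 0, -0.0133, -0.1133, 0, 0], [0, 0, 0, -0.0133, -0.1133, 0, 0], [0, 0, 0, -0.0133, -0.1133, 0, 0], [0, 0, 0, 0, 0, 0, 0]]' | python3 -m handwheel >/dev/null
echo '[[0, 0, 0, 0, 0, 0, 0], [0, 0, 0, 0, 0, 0, 0]]' | python3 -m handwheel
python3 - <<'E'
from h import *
P,im=snap("wrist","w7.png"); go(630,135,37,-.53)
E
```

```text
clock: 13.4
eef_pos: [588.0, 157.7, 151.4]
tcp_rot: [3.141, 0.001, -0.53]
contact_force: [0.2, -0.8, -3.6]
opening: 0.407
grasp_force: 52.1
dx 47.5 dy -2.2 dz 114.3 rz -0.000 now [588.  157.1 151.3] rot [ 3.14e+00  1.00e-03 -5.30e-01] q6 2.36 t 13.4
```

View pics/w7.png

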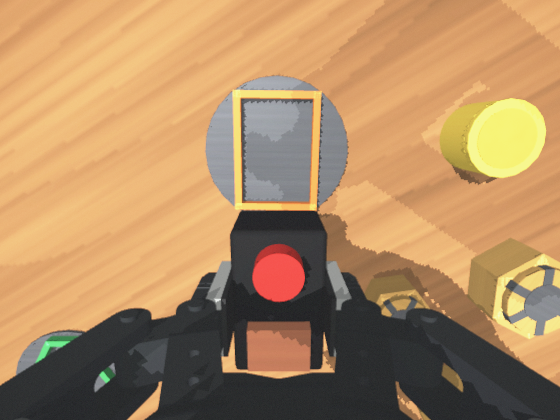

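```bash
python3 - <<'E'
from h import *
P=cams.camera_params("wrist")
q=ray(P,[(233,90),(322,92),(318,210),(236,209)],12)[:,:2]; print(q.round(1).tolist(),q.mean(0)); d=q[0]-q[3],q[1]-q[2]
print([np.arctan2(v[1],v[0]) for v in d],[np.hypot(*v) for v in d])
print("terminal",ray(P,(278,273),161),"back edge top/front edge", ray(P,[(279,370),(279,212)],151))
c=q.mean(0); go(c[0],c[1],38,-.53)
E
```

```text
[[681.5, 139.2], [648.7, 86.0], [575.3, 129.4], [607.8, 183.2]] [628.31066848 134.42290265]
[np.float64(-0.5382377064818433), np.float64(-0.534058050791434)] [np.float64(85.84157493417634), np.float64(85.30840549218793)]
terminal [[602.64406945 148.80175096 161.        ]] back edge top/front edge [[561.70123704 172.38730411 151.        ]
 [619.01945422 138.77046731 151.        ]]
dx 46.3 dy -0.8 dz 113.3 rz -0.000 now [588.  157.1 151.3] rot [ 3.14e+00  1.00e-03 -5.30e-01] q6 2.36 t 13.4
```

In the tool's units: 25 mm / 300 = 0.0833, 23 mm / 300 = 0.0767.

```bash
echo '[[0, 0, 0, 0.0767, -0.0017, 0, 0], [0, 0, 0, 0.075, -0.0017, 0, 0], [0, 0, 0, 0, 0, 0.0833, 0], [0, 0, 0, 0, 0, 0.0833, 0], [0, 0, 0, 0, 0, 0.0833, 0]]' | python3 -m handwheel >/dev/null
echo '[[0, 0, 0, 0, 0, 0.0667, 0], [0, 0, 0, 0, 0, 0.0333, 0], [0, 0, 0, 0, 0, 0.01, 0], [0, 0, 0, 0, 0, 0, 0]]' | python3 -m handwheel
echo '[[0, 0, 0, 0, 0, 0.0067, 0], [0, 0, 0, 0, 0, 0, 0]]' | python3 -m handwheel|grep -e eef -e contact
echo '[[0, 0, 0, 0, 0, 0.0033, 0], [0, 0, 0, 0, 0, 0, 0]]' | python3 -m handwheel|grep -e eef -e contact
echo '[[0, 0, 0, 0, 0, 0.0033, 0], [0, 0, 0, 0, 0, 0, 0]]' | python3 -m handwheel|grep -e eef -e contact
```

```text
clock: 14.2
eef_pos: [628.3, 135.0, 43.1]
tcp_rot: [3.141, 0.001, -0.531]
contact_force: [-0.1, 0.1, -4.1]
opening: 0.41
grasp_force: 52.0
eef_pos: [629.4, 135.8, 42.5]
contact_force: [0.5, -0.4, -3.1]
eef_pos: [629.1, 136.0, 41.1]
contact_force: [0.0, 0.2, -3.6]
eef_pos: [628.7, 135.9, 39.5]
contact_force: [-1.0, 0.7, -3.1]
```

In the tool's units: 1 mm / 300 = 0.0033.

```bash
echo '[[0, 0, 0, 0, 0, 0.0033, 0], [0, 0, 0, 0, 0, 0, 0]]' | python3 -m handwheel|grep -e eef -e contact
echo '[[0, 0, 0, 0, 0, 0.0023, 0], [0, 0, 0, 0, 0, 0, 0]]' | python3 -m handwheel|grep -e eef -e contact
```

```text
eef_pos: [628.8, 135.9, 38.6]
contact_force: [-1.1, 0.3, 1.8]
eef_pos: [628.7, 135.9, 38.6]
contact_force: [-3.4, 0.3, 8.5]
```

In the tool's units: -25 mm / 300 = -0.0833, -10 mm / 300 = -0.0333.

```bash
echo '[[0, 0, 0, 0, 0, 0, 0.55], [0, 0, 0, 0, 0, 0, 0.65], [0, 0, 0, 0, 0, 0, 0.7], [0, 0, 0, 0, 0, -0.0333, 0.75], [0, 0, 0, 0, 0, -0.0833, 0.8]]' | python3 -m handwheel
echo '[[0, 0, 0, 0, 0, -0.1, 1], [0, 0, 0, 0, 0, -0.1, 1], [0, 0, 0, -0.0833, 0, -0.1, 1], [0, 0, 0, -0.0833, 0, -0.1, 1], [0, 0, 0, -0.0833, 0, -0.1, 1]]' | python3 -m handwheel >/dev/null
echo '[[0, 0, 0, 0, 0, 0, 1], [0, 0, 0, 0, 0, 0, 1]]' | python3 -m handwheel
python3 - <<'E'
from h import *
P,im=snap("wrist","w8.png"); go(472,116.5,130,.2)
E
```

```text
clock: 15.45
eef_pos: [626.4, 135.3, 70.3]
tcp_rot: [3.138, 0.004, -0.53]
contact_force: [-0.2, -0.0, -0.2]
opening: 0.802
grasp_force: 0.0
clock: 16.03
eef_pos: [564.2, 174.7, 225.5]
tcp_rot: [-3.138, -0.003, -0.529]
contact_force: [0.1, 0.3, 0.3]
opening: 0.998
grasp_force: 0.0
dx -50.5 dy 96.2 dz 93.8 rz -0.729 now [564.1 174.  223.8] rot [-3.14e+00 -2.00e-03 -5.29e-01] q6 2.40 t 16.1
```

View pics/w8.png

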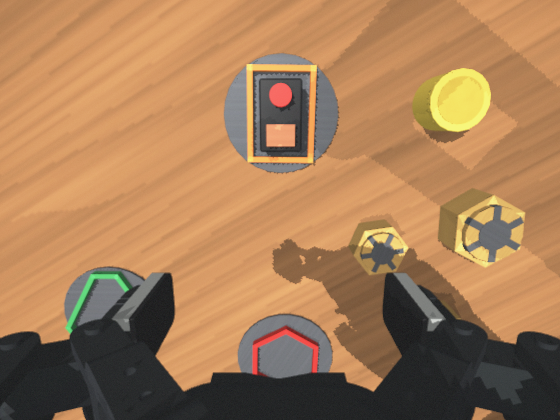

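In the tool's units: 32 mm / 300 = 0.1067, 20 mm / 300 = 0.0667, -0.1215 rad / 1.5708 = -0.0773.

```bash
echo '[[0, 0, 0, -0.056, 0.1067, 0.0667, 1], [0, 0, 0, -0.056, 0.1067, 0.0667, 1], [0, 0, 0, -0.056, 0.1067, 0.0667, 1], [0, 0, -0.0773, 0, 0, 0, 1], [0, 0, -0.0773, 0, 0, 0, 1]]' | python3 -m handwheel>/dev/null
echo '[[0, 0, -0.0773, 0, 0, 0, 1], [0, 0, -0.0773, 0, 0, 0, 1], [0, 0, -0.0773, 0, 0, 0, 1], [0, 0, -0.0773, 0, 0, 0, 1], [0, 0, 0, 0, 0, 0, 1]]' | python3 -m handwheel>/dev/null
echo '[[0, 0, 0, 0, 0, 0, 1], [0, 0, 0, 0, 0, 0, 1]]' | python3 -m handwheel
python3 - <<'E'
from h import *
P,im=snap("wrist","w9.png"); go(472,116.5,32,.2)
h=cv2.cvtColor(im,cv2.COLOR_RGB2HSV); print(h[150:290:10,278].tolist())
for v in (90,180,215):
    c=blobs(im,(15,60,v),(34,255,255),(200,130,360,300),200)
    for x in c[:1]:
        hull=cv2.convexHull(x)
        for k in range(1,60):
            a=cv2.approxPolyDP(hull,k*.5,True)[:,0]
            if len(a)<=6: break
        p=ray(P,a,28)[:,:2]; d=np.roll(p,-1,0)-p; ang=np.arctan2(d[:,1],d[:,0])
        print(v,cv2.contourArea(x),cen(hull),ray(P,cen(hull),28)[0].round(1),np.hypot(*d.T).round(1),ang.round(3),"mod60",(np.mod(ang+.3,np.pi/3)-.3).round(3)); print(a.tolist())
cv2.imwrite("pics/c9.png",cv2.resize(im[130:300,190:370,::-1],None,fx=3,fy=3))
E
```

```text
clock: 17.08
eef_pos: [471.8, 116.1, 162.0]
tcp_rot: [3.141, 0.001, 0.194]
contact_force: [-0.0, -0.3, 0.3]
opening: 1.003
grasp_force: 0.0
dx 0.2 dy -0.3 dz 130.1 rz -0.005 now [471.8 116.2 162.1] rot [3.142e+00 1.000e-03 1.950e-01] q6 1.61 t 17.1
[[14, 134, 217], [14, 133, 205], [14, 135, 217], [18, 135, 159], [26, 113, 245], [105, 17, 117], [110, 13, 115], [114, 11, 116], [105, 15, 133], [113, 15, 132], [18, 132, 228], [14, 135, 197], [14, 133, 201], [13, 130, 133]]
90 3869.5 [261.41719946 210.28287558] [473.6 129.5  28. ] [27.8 64.4 14.5 60.8 25.6 29.6] [ 2.253  1.232  0.239 -1.205 -1.998 -2.951] mod60 [ 0.158  0.185  0.239 -0.158  0.097  0.191]
[[308, 235], [276, 251], [202, 210], [200, 191], [281, 177], [309, 197]]
180 3546.5 [260.75773328 212.03427031] [472.1 129.7  28. ] [27.8 66.4 14.5 58.6 26.5 26.6] [ 2.253  1.223  0.084 -1.288 -1.944 -2.982] mod60 [ 0.158  0.176  0.084 -0.241  0.15   0.16 ]
[[308, 235], [276, 251], [200, 208], [201, 189], [280, 182], [310, 201]]
215 3505.0 [260.67614042 212.25579132] [471.9 129.8  28. ] [27.1 65.1 14.5 61.  25.3 25.8] [ 2.266  1.238  0.239 -1.279 -1.976 -2.983] mod60 [ 0.172  0.191  0.239 -0.232  0.119  0.158]
[[308, 235], [277, 251], [202, 210], [200, 191], [282, 183], [310, 202]]
```

View pics/c9.png

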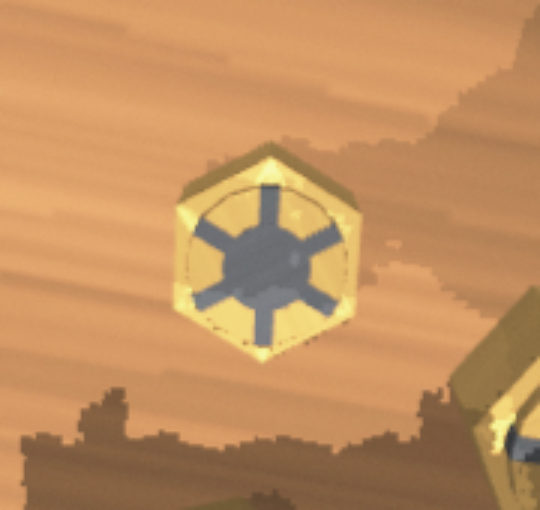

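```bash
python3 - <<'E'
from h import *
P=cams.camera_params("wrist")
q=ray(P,[(280,182.3),(249,198.3),(248.3,233.3),(277.7,250),(309,236),(310.7,201)],28)[:,:2]
d=np.roll(q,-1,0)-q; a=np.arctan2(d[:,1],d[:,0]); print(q.mean(0),(np.mod(a+.3,np.pi/3)-.3),np.hypot(*d.T)); c=q.mean(0)
go(c[0],c[1],32,.165)
E
```

```text
[470.81477401 115.49230175] [0.15064343 0.15302785 0.17583178 0.11433952 0.17138846 0.16846202] [26.00955278 27.3261688  26.26454375 26.5762892  27.41987501 26.89037472]
dx -1.1 dy 0.5 dz 130.1 rz 0.030 now [471.8 116.2 162.1] rot [3.142e+00 1.000e-03 1.950e-01] q6 1.61 t 17.1
```

The manual's scale: shifts go in shares of 300 mm and turns go in shares of 90 degrees. Converting my numbers, 30 mm / 300 = 0.1, 25 mm / 300 = 0.0833, 0.037 rad / 1.5708 = 0.0236.

```bash
echo '[[0, 0, 0.0236, -0.0037, 0.0017, 0.1, 0.8], [0, 0, 0, 0, 0, 0.1, 0.8], [0, 0, 0, 0, 0, 0.1, 0.8], [0, 0, 0, 0, 0, 0.0833, 0.8], [0, 0, 0, 0, 0, 0.05, 0.8]]' | python3 -m handwheel 
echo '[[0, 0, 0, 0, 0, 0, 0.8], [0, 0, 0, 0, 0, 0, 0.8]]' | python3 -m handwheel
echo '[[0, 0, 0, 0, 0, 0, 0], [0, 0, 0, 0, 0, 0, 0], [0, 0, 0, 0, 0, 0, 0], [0, 0, 0, 0, 0, 0, 0], [0, 0, 0, 0, 0, 0, 0]]' | python3 -m handwheel 50
echo '[[0, 0, 0, 0, 0, -0.0333, 0], [0, 0, 0, 0, 0, -0.0667, 0], [0, 0, 0, 0, 0, -0.0833, 0], [0, 0, 0, 0, 0, -0.1, 0], [0, 0, 0, 0, 0, -0.0833, 0]]' | python3 -m handwheel
python3 - <<'E'
from h import *
go(400.5,263.8,37,.475)
E
```

```text
clock: 17.55
eef_pos: [469.7, 115.3, 30.1]
tcp_rot: [3.141, 0.003, 0.159]
contact_force: [0.2, 0.1, -0.4]
opening: 0.8
grasp_force: 0.0
clock: 17.72
eef_pos: [470.4, 115.5, 32.1]
tcp_rot: [3.141, 0.002, 0.16]
contact_force: [-0.3, -0.2, 0.4]
opening: 0.803
grasp_force: 0.0
clock: 18.13
eef_pos: [471.9, 116.0, 34.0]
tcp_rot: [-3.141, -0.002, 0.161]
contact_force: [-1.6, -0.2, 6.5]
opening: 0.526
grasp_force: 52.3
clock: 18.55
eef_pos: [470.8, 115.6, 145.1]
tcp_rot: [-3.142, -0.001, 0.162]
contact_force: [1.0, 0.2, -3.1]
opening: 0.52
grasp_force: 52.2
dx -45.5 dy -157.5 dz 108.1 rz -0.313 now [470.8 115.6 145.1] rot [-3.142e+00 -1.000e-03  1.620e-01] q6 1.65 t 18.6
```

In the tool's units: -31.5 mm / 300 = -0.105, -9.1 mm / 300 = -0.0303.

```bash
echo '[[0, 0, 0, -0.0303, -0.105, -0.01, 0], [0, 0, 0, -0.0303, -0.105, 0, 0], [0, 0, 0, -0.0303, -0.105, 0, 0], [0, 0, 0, -0.0303, -0.105, 0, 0], [0, 0, 0, -0.0303, -0.105, 0, 0]]' | python3 -m handwheel >/dev/null
echo '[[0, 0, -0.0668, 0, 0, 0, 0], [0, 0, -0.0662, 0, 0, 0, 0], [0, 0, -0.0662, 0, 0, 0, 0], [0, 0, 0, -0.1333, 0, 0, 0], [0, 0, 0, 0, 0, 0, 0]]' | python3 -m handwheel >/dev/null
echo '[[0, 0, 0, 0, 0, 0, 0], [0, 0, 0, 0, 0, 0, 0]]' | python3 -m handwheel
python3 - <<'E'
from h import *
P,im=snap("wrist","w10.png"); go(400.5,263.8,37,.475)
c=blobs(im,(-8,150,100),(5,255,255),None,200); print([(cen(x).round(0).tolist(),cv2.contourArea(x)) for x in c])
hull=cv2.convexHull(c[0])
for k in range(1,60):
    a=cv2.approxPolyDP(hull,k*.5,True)[:,0]
    if len(a)<=6: break
p=ray(P,a,12)[:,:2]; d=np.roll(p,-1,0)-p; ang=np.arctan2(d[:,1],d[:,0])
print(a.tolist(),p.round(1).tolist(),p.mean(0),np.hypot(*d.T).round(1),np.mod(ang,np.pi/3).round(3))
E
```

```text
clock: 19.55
eef_pos: [365.4, 245.8, 146.6]
tcp_rot: [-3.141, -0.002, 0.475]
contact_force: [0.6, 0.1, -3.1]
opening: 0.525
grasp_force: 52.5
dx 38.9 dy 0.0 dz 109.6 rz -0.000 now [365.9 246.  146.6] rot [-3.141e+00 -2.000e-03  4.750e-01] q6 1.68 t 19.6
[([277.0, 164.0], 8214.5)]
[[279, 108], [325, 134], [326, 191], [274, 218], [230, 193], [227, 137]] [[435.0, 281.1], [434.2, 243.9], [398.7, 223.2], [362.6, 248.2], [364.8, 286.0], [400.5, 305.1]] [399.30032809 264.58710438] [37.2 41.1 43.9 37.9 40.5 42. ] [0.503 0.527 0.443 0.466 0.491 0.439]
```

View pics/w10.png

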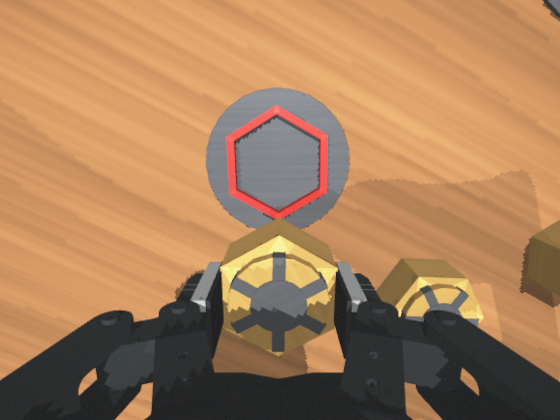

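In the tool's units: 30 mm / 300 = 0.1, 25 mm / 300 = 0.0833.

```bash
echo '[[0, 0, 0, 0.0633, -0.0013, 0, 0], [0, 0, 0, 0.065, -0.0013, 0, 0], [0, 0, 0, 0, 0, 0.1, 0], [0, 0, 0, 0, 0, 0.1, 0], [0, 0, 0, 0, 0, 0.0833, 0]]' | python3 -m handwheel >/dev/null
echo '[[0, 0, 0, 0, 0, 0.05, 0], [0, 0, 0, 0, 0, 0.0133, 0], [0, 0, 0, 0, 0, 0.0067, 0], [0, 0, 0, 0, 0, 0, 0]]' | python3 -m handwheel
echo '[[0, 0, 0, 0, 0, 0.0033, 0], [0, 0, 0, 0, 0, 0, 0]]' | python3 -m handwheel|grep -e eef -e contact
echo '[[0, 0, 0, 0, 0, 0.0033, 0], [0, 0, 0, 0, 0, 0, 0]]' | python3 -m handwheel|grep -e eef -e contact
```

```text
clock: 20.35
eef_pos: [399.7, 264.3, 40.0]
tcp_rot: [-3.142, -0.001, 0.475]
contact_force: [1.4, -0.4, -2.4]
opening: 0.528
grasp_force: 52.4
eef_pos: [399.8, 264.4, 39.6]
contact_force: [-0.7, 0.2, -3.2]
eef_pos: [399.3, 264.1, 38.2]
contact_force: [-0.4, 0.3, -3.0]
```

In the tool's units: 1 mm / 300 = 0.0033.

```bash
echo '[[0, 0, 0, 0, 0, 0.0033, 0], [0, 0, 0, 0, 0, 0, 0]]' | python3 -m handwheel|grep -e eef -e contact
echo '[[0, 0, 0, 0, 0, 0.0017, 0], [0, 0, 0, 0, 0, 0, 0]]' | python3 -m handwheel|grep -e eef -e contact
```

```text
eef_pos: [399.3, 264.1, 38.0]
contact_force: [-4.9, -2.8, 17.7]
eef_pos: [399.3, 264.1, 38.0]
contact_force: [-6.4, -4.3, 26.8]
```

In the tool's units: -15 mm / 300 = -0.05, -1 mm / 300 = -0.0033.

```bash
echo '[[0, 0, 0, 0, 0, -0.0033, 0], [0, 0, 0, 0, 0, 0, 0.65], [0, 0, 0, 0, 0, 0, 0.75], [0, 0, 0, 0, 0, 0, 0.75], [0, 0, 0, 0, 0, -0.05, 0.8]]' | python3 -m handwheel
echo '[[0, 0, 0, 0, 0, -0.1, 1], [0, 0, 0, 0, 0, -0.1, 1], [0, 0, 0, -0.0833, 0, -0.1, 1], [0, 0, 0, -0.0833, 0, -0.1, 1], [0, 0, 0, -0.0833, 0, -0.1, 1]]' | python3 -m handwheel >/dev/null
echo '[[0, 0, 0, 0, 0, 0, 1], [0, 0, 0, 0, 0, 0, 1]]' | python3 -m handwheel
python3 - <<'E'
from h import *
P,im=snap("wrist","w11.png"); go(550,-373,190,.475)
c=blobs(im,(-8,150,100),(5,255,255),None,200); print([(cen(cv2.convexHull(x)).round(0).tolist(),cv2.contourArea(x)) for x in c],ray(P,cen(cv2.convexHull(c[0])),12))
x,y,w,h=cv2.boundingRect(c[0]);c=blobs(im,(20,60,150),(34,255,255),(x,y,x+w,y+h),50);H=cv2.convexHull(np.vstack(c)); print(cen(H),ray(P,cen(H),34))
E
```

```text
clock: 21.43
eef_pos: [397.8, 263.0, 50.4]
tcp_rot: [3.141, 0.003, 0.475]
contact_force: [-1.9, -0.2, -0.6]
opening: 0.8
grasp_force: 0.0
clock: 22.02
eef_pos: [332.5, 229.8, 203.7]
tcp_rot: [-3.141, -0.004, 0.475]
contact_force: [0.7, -0.8, -0.9]
opening: 0.999
grasp_force: 0.0
dx -82.5 dy 635.5 dz 12.6 rz 0.000 now [332.7 229.9 202.6] rot [-3.141e+00 -3.000e-03  4.750e-01] q6 1.70 t 22.1
[([278.0, 115.0], 5848.5)] [[399.23271722 264.2596277   12.        ]]
[278.3782398  114.68509128] [[399.12790056 264.27536909  34.        ]]
```

In the tool's units: 37.4 mm / 300 = 0.1247, -4.9 mm / 300 = -0.0163.

```bash
echo '[[0, 0, 0, -0.0163, 0.1247, 0, 1], [0, 0, 0, -0.0163, 0.1247, 0, 1], [0, 0, 0, -0.0163, 0.1247, 0, 1], [0, 0, 0, -0.0163, 0.1247, 0, 1], [0, 0, 0, -0.0163, 0.1247, 0, 1]]' | python3 -m handwheel >/dev/null
echo '[[0, 0, 0, -0.0163, 0.1247, 0, 1], [0, 0, 0, -0.0163, 0.1247, 0, 1], [0, 0, 0, -0.0163, 0.1247, 0, 1], [0, 0, 0, -0.0163, 0.1247, 0, 1], [0, 0, 0, -0.0163, 0.1247, 0, 1]]' | python3 -m handwheel >/dev/null
echo '[[0, 0, 0, -0.0163, 0.1247, 0, 1], [0, 0, 0, -0.0163, 0.1247, 0, 1], [0, 0, 0, -0.0163, 0.1247, 0, 1], [0, 0, 0, -0.0163, 0.1247, 0, 1], [0, 0, 0, -0.0163, 0.1247, 0, 1]]' | python3 -m handwheel >/dev/null
echo '[[0, 0, 0, -0.0163, 0.1247, 0, 1], [0, 0, 0, -0.0163, 0.1247, 0, 1], [0, 0, 0.0758, 0, 0, 0, 1], [0, 0, 0.0758, 0, 0, 0, 1], [0, 0, 0.0758, 0, 0, 0, 1]]' | python3 -m handwheel >/dev/null
echo '[[0, 0, 0.0751, 0, 0, 0, 1], [0, 0, 0, 0, 0, 0, 1], [0, 0, 0, 0, 0, 0, 1], [0, 0, 0, 0, 0, 0, 1]]' | python3 -m handwheel
cat > cv.py <<'E'
from h import *
P,im=snap("wrist","w12.png"); go(550,-373,35,0)
m=(im.min(2)>195)&(im.max(2).astype(int)-im.min(2)<25); m=m.astype(np.uint8)*255; m[300:]=0
cs,hi=cv2.findContours(m,cv2.RETR_CCOMP,cv2.CHAIN_APPROX_NONE)
for c,h in zip(cs,hi[0]):
    if cv2.contourArea(c)>40: print("hole" if h[3]>=0 else "outer",cv2.contourArea(c),cen(c).round(1),"z9",ray(P,cen(c),9)[0].round(1),"z45",ray(P,cen(c),45)[0].round(1))
cv2.imwrite("pics/c12.png",np.hstack([im[:,:,::-1]]))
E
python3 cv.py
```

```text
clock: 24.07
eef_pos: [548.8, -374.0, 200.6]
tcp_rot: [-3.141, 0.001, 0.004]
contact_force: [-0.1, -0.6, 0.2]
opening: 1.006
grasp_force: 0.0
dx 1.2 dy -1.0 dz 166.0 rz 0.003 now [ 548.8 -374.   201. ] rot [-3.141e+00  1.000e-03  3.000e-03] q6 0.97 t 24.1
outer 2653.0 [280.3 197. ] z9 [ 551.4 -375.4    9. ] z45 [ 558.7 -375.2   45. ]
hole 120.0 [266.8 223.3] z9 [ 526.5 -362.9    9. ] z45 [ 536.7 -364.2   45. ]
hole 394.5 [280.1 206.2] z9 [ 542.9 -375.3    9. ] z45 [ 551.2 -375.1   45. ]
hole 146.0 [308.6 197. ] z9 [ 551.6 -401.2    9. ] z45 [ 558.9 -398.    45. ]
hole 208.0 [280.4 187.7] z9 [ 560.  -375.5    9. ] z45 [ 566.3 -375.3   45. ]
hole 144.5 [264.4 173.9] z9 [ 572.5 -361.1    9. ] z45 [ 577.4 -362.6   45. ]
```

In the tool's units: 35 mm / 300 = 0.1167, 1.1 mm / 300 = 0.0037.

```bash
echo '[[0, 0, 0, 0.0067, 0.0037, 0.1, 1], [0, 0, 0, 0, 0, 0.1167, 1], [0, 0, 0, 0, 0, 0.1167, 1], [0, 0, 0, 0, 0, 0.1067, 1], [0, 0, 0, 0, 0, 0.0667, 1]]' | python3 -m handwheel>/dev/null 
echo '[[0, 0, 0, 0, 0, 0.0333, 1], [0, 0, 0, 0, 0, 0, 1], [0, 0, 0, 0, 0, 0, 1]]' | python3 -m handwheel
echo '[[0, 0, 0, 0, 0, 0, 0], [0, 0, 0, 0, 0, 0, 0], [0, 0, 0, 0, 0, 0, 0], [0, 0, 0, 0, 0, 0, 0], [0, 0, 0, 0, 0, 0, 0]]' | python3 -m handwheel 50
echo '[[0, 0, 0, 0, 0, 0, 0], [0, 0, 0, 0, 0, 0, 0], [0, 0, 0, 0, 0, 0, 0], [0, 0, 0, 0, 0, 0, 0]]' | python3 -m handwheel
echo '[[0, 0, 0, 0, 0, -0.0333, 0], [0, 0, 0, 0, 0, -0.0667, 0], [0, 0, 0, 0, 0, -0.0833, 0], [0, 0, 0, 0, 0, -0.1, 0], [0, 0, 0, 0, 0, -0.1, 0]]' | python3 -m handwheel
```

```text
clock: 24.78
eef_pos: [551.1, -375.3, 40.4]
tcp_rot: [3.141, -0.0, 0.001]
contact_force: [-0.3, -0.3, 1.4]
opening: 0.998
grasp_force: 0.0
clock: 25.2
eef_pos: [551.3, -375.5, 41.2]
tcp_rot: [3.141, -0.001, -0.0]
contact_force: [-1.8, 0.6, 6.3]
opening: 0.334
grasp_force: 48.9
clock: 25.53
eef_pos: [551.3, -375.5, 41.2]
tcp_rot: [3.141, -0.001, -0.0]
contact_force: [-1.4, 0.0, 6.7]
opening: 0.334
grasp_force: 49.0
clock: 25.95
eef_pos: [550.2, -374.6, 156.2]
tcp_rot: [-3.141, 0.001, -0.0]
contact_force: [0.4, 0.3, -2.1]
opening: 0.334
grasp_force: 49.6
```

In the tool's units: -38.8 mm / 300 = -0.1293, -1.4 mm / 300 = -0.0047.

```bash
echo '[[0, 0, 0, -0.0047, -0.1293, 0, 0], [0, 0, 0, -0.0047, -0.1293, 0, 0], [0, 0, 0, -0.0047, -0.1293, 0, 0], [0, 0, 0, -0.0047, -0.1293, 0, 0], [0, 0, 0, -0.0047, -0.1293, 0, 0]]' | python3 -m handwheel >/dev/null
echo '[[0, 0, 0, -0.0047, -0.1293, 0, 0], [0, 0, 0, -0.0047, -0.1293, 0, 0], [0, 0, 0, -0.0047, -0.1293, 0, 0], [0, 0, 0, -0.0047, -0.1293, 0, 0], [0, 0, 0, -0.0047, -0.1293, 0, 0]]' | python3 -m handwheel >/dev/null
echo '[[0, 0, 0, -0.0047, -0.1293, 0, 0], [0, 0, 0, -0.0047, -0.1293, 0, 0], [0, 0, 0, -0.0047, -0.1293, 0, 0], [0, 0, 0, -0.0047, -0.1293, 0, 0], [0, 0, 0, -0.0047, -0.1293, 0, 0]]' | python3 -m handwheel >/dev/null
echo '[[0, 0, 0, -0.0047, -0.1293, 0, 0], [0, 0, 0, -0.0047, -0.1293, 0, 0], [0, 0, 0, -0.0047, -0.1293, 0, 0], [0, 0, 0, -0.0047, -0.1293, 0, 0], [0, 0, 0, 0, 0, 0, 0]]' | python3 -m handwheel >/dev/null
echo '[[0, 0, -0.0713, 0, 0, 0, 0], [0, 0, -0.0713, 0, 0, 0, 0], [0, 0, -0.0713, 0, 0, 0, 0], [0, 0, -0.0713, 0, 0, 0, 0], [0, 0, -0.0713, 0, 0, 0, 0]]' | python3 -m handwheel >/dev/null
echo '[[0, 0, -0.0713, 0, 0, 0, 0], [0, 0, -0.0707, 0, 0, 0, 0], [0, 0, -0.0707, 0, 0, 0, 0], [0, 0, -0.0707, 0, 0, 0, 0], [0, 0, 0, 0, 0, 0, 0]]' | python3 -m handwheel >/dev/null
echo '[[0, 0, 0, 0, 0, 0, 0], [0, 0, 0, 0, 0, 0, 0]]' | python3 -m handwheel
python3 - <<'E'
from h import *
P,im=snap("wrist","w13.png"); go(543.9,397.2,46,1.005)
c=blobs(im,(45,120,80),(80,255,255),None,200); print([(cen(x).round(0).tolist(),cv2.contourArea(x)) for x in c])
hull=cv2.convexHull(np.vstack(c))
for k in range(1,60):
    a=cv2.approxPolyDP(hull,k*.5,True)[:,0]
    if len(a)<=6: break
p=ray(P,a,12)[:,:2]; d=np.roll(p,-1,0)-p; ang=np.arctan2(d[:,1],d[:,0])
print(a.tolist(),p.round(1).tolist(),p.mean(0),ray(P,cen(hull),12),np.hypot(*d.T).round(1),(np.mod(ang+.5,np.pi/3)-.5).round(3))
E
```

```text
clock: 28.62
eef_pos: [524.3, 361.9, 155.3]
tcp_rot: [-3.142, 0.0, 1.001]
contact_force: [0.5, -0.1, -2.6]
opening: 0.338
grasp_force: 50.2
dx 40.2 dy -2.5 dz 109.2 rz -0.003 now [524.3 362.  155.2] rot [-3.142  0.     1.002] q6 1.17 t 28.7
[([227.0, 153.0], 625.5), ([308.0, 189.0], 512.5)]
[[336, 177], [275, 215], [227, 209], [222, 111], [252, 99], [329, 141]] [[576.4, 362.1], [521.3, 362.1], [492.5, 386.3], [531.1, 448.0], [553.9, 443.2], [585.5, 388.0]] [543.45618604 398.27346653] [[542.04726688 399.95395262  12.        ]] [55.1 37.6 72.8 23.4 63.6 27.4] [ 0.001  0.349 -0.035 -0.211 -0.004  0.186]
```

View pics/w13.png

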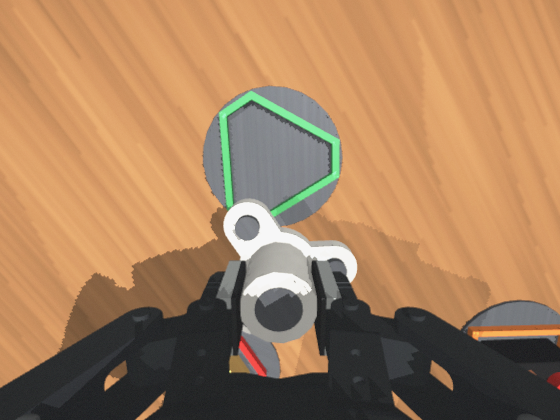

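```bash
python3 - <<'E'
from h import *
P=cams.camera_params("wrist")
print("disc",ray(P,[(272,156)],4),ray(P,[(203,156),(341,156),(272,86),(272,226)],4)[:,:2].tolist())
p=ray(P,[(252,92),(339,142),(338,178),(271,216),(219,114),(231,208)],12)[:,:2]; print(p)
n=lambda a:np.array([np.cos(a),np.sin(a)])
# outer side lines: normals at corner+180 ; centre from 37 mm offsets, plus cut corner lines at 50
S=[(n(np.pi/6),p[0]),(n(np.pi/6),p[1]),(n(-np.pi/2),p[2]),(n(-np.pi/2),p[3]),(n(5*np.pi/6),p[4]),(n(5*np.pi/6),p[5])]
A=np.array([s[0] for s in S]); b=np.array([s[0]@s[1]-37 for s in S]); c,res,_,_=np.linalg.lstsq(A,b,rcond=None); print("centre",c,A@c-b)
e=ray(P,[(247,229),(336,268)],123)[:,:2]; s=r.sense()["eef_pos"][:2]; v=e-s; print("ears",v,np.hypot(*v.T),np.arctan2(v[:,1],v[:,0]),(e[0]-e[1]),np.arctan2(*(e[0]-e[1])[::-1]),np.hypot(*(e[0]-e[1])))
E
```

```text
disc [[543.59370266 401.12015397   4.        ]] [[498.85134186722235, 429.771631197367], [588.3260757364792, 372.47507253616027], [571.0763478905081, 443.5977649135416], [513.1220634993647, 354.0227067421226]]
[[556.548512   447.15788107]
 [591.35827837 383.46338987]
 [577.330829   360.72123215]
 [518.26114454 363.14379529]
 [528.04687163 447.55894919]
 [495.57362707 385.29316191]]
centre [542.55982823 397.8503053 ] [ 0.2316566   1.93276023 -0.12907315  2.29348998 -0.42291103  2.58732787]
ears [[ -1.1528676   24.80988031]
 [ 23.52341944 -13.81798663]] [24.83665164 27.28164249] [ 1.61723101 -0.53111371] [-24.67628704  38.62786694] 2.139272560539763 45.83700738993003
```

In the tool's units: 30 mm / 300 = 0.1, 25 mm / 300 = 0.0833, 0.01 rad / 1.5708 = 0.0064.

```bash
echo '[[0, 0, 0.0064, 0.0667, -0.005, 0, 0], [0, 0, 0, 0.0667, -0.005, 0, 0], [0, 0, 0, 0, 0, 0.1, 0], [0, 0, 0, 0, 0, 0.1, 0], [0, 0, 0, 0, 0, 0.0833, 0]]' | python3 -m handwheel >/dev/null
echo '[[0, 0, 0, 0, 0, 0.05, 0], [0, 0, 0, 0, 0, 0.0167, 0], [0, 0, 0, 0, 0, 0.0067, 0], [0, 0, 0, 0, 0, 0, 0]]' | python3 -m handwheel
echo '[[0, 0, 0, 0, 0, 0.0033, 0], [0, 0, 0, 0, 0, 0, 0]]' | python3 -m handwheel|grep -e eef -e contact
echo '[[0, 0, 0, 0, 0, 0.0033, 0], [0, 0, 0, 0, 0, 0, 0]]' | python3 -m handwheel|grep -e eef -e contact
```

```text
clock: 29.42
eef_pos: [544.0, 397.7, 48.7]
tcp_rot: [3.141, -0.001, 0.994]
contact_force: [-0.3, -0.1, -2.5]
opening: 0.333
grasp_force: 50.2
eef_pos: [544.3, 398.0, 48.6]
contact_force: [0.8, 0.8, -2.7]
eef_pos: [543.8, 397.6, 46.9]
contact_force: [0.4, -0.4, -2.1]
```

In the tool's units: 1 mm / 300 = 0.0033.

```bash
for i in 1; do echo '[[0, 0, 0, 0, 0, 0.0033, 0], [0, 0, 0, 0, 0, 0, 0]]' | python3 -m handwheel|grep -e eef -e contact; done
echo '[[0, 0, 0, 0, 0, 0.002, 0], [0, 0, 0, 0, 0, 0, 0]]' | python3 -m handwheel|grep -e eef -e contact
```

```text
eef_pos: [543.6, 397.4, 45.3]
contact_force: [0.6, 0.9, -1.1]
eef_pos: [543.6, 397.5, 45.2]
contact_force: [-1.5, -1.1, 5.2]
```

In the tool's units: -15 mm / 300 = -0.05.

```bash
echo '[[0, 0, 0, 0, 0, 0, 0.45], [0, 0, 0, 0, 0, 0, 0.55], [0, 0, 0, 0, 0, 0, 0.6], [0, 0, 0, 0, 0, 0, 0.6], [0, 0, 0, 0, 0, -0.05, 0.6]]' | python3 -m handwheel
echo '[[0, 0, 0, 0, 0, -0.1, 0.6], [0, 0, 0, 0, 0, -0.1, 1], [0, 0, 0, -0.0833, 0, -0.1, 1], [0, 0, 0, -0.0833, 0, -0.1, 1], [0, 0, 0, -0.0833, 0, -0.1, 1]]' | python3 -m handwheel >/dev/null
echo '[[0, 0, 0, 0, 0, 0, 1], [0, 0, 0, 0, 0, 0, 1]]' | python3 -m handwheel
sed -i 's/w12.png/w14.png/' cv.py; python3 cv.py
python3 - <<'E'
from h import *
P,im=snap("top","top1.png"); cs=blobs(im,(22,120,120),(34,255,255),(235,170,285,215)); print("tin",ray(P,cen(cs[0]),42))
im0=cv2.imread("pics/top0.png")[:,:,::-1].copy(); print("tin0",ray(P,cen(blobs(im0,(22,120,120),(34,255,255),(235,170,285,215))[0]),42))
E
```

```text
clock: 30.5
eef_pos: [541.9, 396.2, 57.2]
tcp_rot: [-3.14, 0.004, 0.995]
contact_force: [-0.5, -0.5, -0.0]
opening: 0.601
grasp_force: 0.0
clock: 31.08
eef_pos: [503.2, 334.3, 212.9]
tcp_rot: [3.14, -0.004, 0.994]
contact_force: [-0.1, 0.4, -0.4]
opening: 1.003
grasp_force: 0.0
dx -567.6 dy 425.1 dz 176.2 rz 0.994 now [503.  334.6 211.2] rot [ 3.141e+00 -3.000e-03  9.940e-01] q6 1.16 t 31.1
outer 2851.5 [277.2 114.4] z9 [544.4 398.8   9. ] z45 [543.8 397.8  45. ]
hole 168.0 [263.3 142.8] z9 [520.3 385.    9. ] z45 [522.4 385.5  45. ]
hole 162.0 [306.  115.2] z9 [565.6 384.2   9. ] z45 [562.7 384.7  45. ]
hole 440.0 [276.9 114.4] z9 [544.2 399.    9. ] z45 [543.6 397.9  45. ]
hole 165.5 [260.4  89.8] z9 [543.4 424.2   9. ] z45 [542.9 420.3  45. ]
tin [[561.82493934   0.97465121  42.        ]]
tin0 [[561.88545638   1.03155402  42.        ]]
```

```bash
python3 -c "
from rig import r
print(r.sign_off())"
```

```text
the job is handed in; nothing more can be done
None
```

The piston, coil, smallest nut and cover each sit in their matching tray, set down upright; camera checks showed each inside its rim, the tin had not moved and I kept clear of the spray can (not re-measured), and the job was handed in at about 31 s.

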